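# Fold up the trail map holder

## Robot

A 7-joint arm with a two-finger parallel gripper is mounted at the origin on the work surface. World frame = base frame: x ahead of the robot, y to its left, z up, the work surface at z = 0. Lengths are in m, angles in rad, forces in N, time in s.
With the tool pointing down it reaches from about 0.4 to 0.925 m from the base axis. Payload 5.6 kg.
Tool frame: the origin (TCP) lies midway between the tips of the shut fingers; the grasp point (between the pads) lies 19 mm behind it (bot.tcp_to_grasp is the z of the grasp point in the tool frame, in m); z points along the fingers, y is the direction in which the jaws open and shut (so a half turn about z gives the same grasp; the last joint's range is limited). The gripper opens to 85 mm and grips with 20 to 120 N. Pads are 22 mm wide; open, the fingers measure 114 mm over their backs; the gripper's body (76 mm by 85 mm) begins 54 mm behind the grasp point. The pads swing forward as they close: fully open they stand 13 mm farther back than shut.
Start: joints at [-1.366, 0.468, -0.012, 1.603, 0.006, 1.071, -0.056], TCP at [0.159, 0.63, 0.231] pointing down, gripper open.
Joint ranges: [-2.53, 2.53], [-0.31, 2.02], [-1.57, 1.55], [0.28, 2.44], [-1.29, 4.43], [0.15, 1.84], [-2.92, 2.92]. Speed limits (rad/s): [2.57, 2.57, 3.14, 3.14, 3.14, 3.14, 3.14].

## Interface

Orientations are given as [roll, pitch, yaw] about the fixed x, y, z axes, in that order (R = Rz(yaw) Ry(pitch) Rx(roll)).
In Python, from workcell import bot gives the robot as it stands.
- The arm moves only by the tool drive_tool, never from a script. Its argument "deltas" is a list of rows, each a list of 7 numbers: the shift along the tool's x, y, z in cm, then the turn, a rotation vector about the tool's x, y, z in rad, then the closure, from 0 (fully open) to 1 (shut). A call has 1 to 8 rows; each row shifts and turns the pose as measured when the row begins, along the tool's axes as they then stand; what a row does not reach is not made up. A row lasts 1/12 s, in which the tool goes at most 41.7 mm and 7.16 degrees, less where a joint would pass 70% of its speed; a pose out of reach is approached as far as the arm can. A call with a gripper value outside its range is refused whole. The fingers move at their own pace and stop on an object; the grip force is fixed at half the most. Time passes only in rows, so rows that do not move let the fingers close. It gives the time, the measured TCP pose, the force and the opening at its end, in the units of the state.
- bot.state(): the state, without advancing time (a new reading comes with each control period).
- bot.read_camera(name): name is "scene" or "top" or "wrist"; returns the picture (480x640x3 uint8, red, green, blue); there is no depth.
- bot.camera_params(name): a dict with "fov_y" (degrees; the focal length in pixels is half the picture's height over the tangent of half this angle, whatever the lens; pixels are square), "cx", "cy" (the principal point, pixels), "k1" (the pictures are not rectified: a ray, as slopes to the right and down, at radius r is drawn at 1 + k1 r^2 times it, then the intrinsics apply), "rvec" (rotation vector, rad) and "tvec" (3), from world to camera coordinates, as OpenCV has them. Camera axes: x right, y down, z forward; pixel columns grow to the right and rows downward; lengths in m; the calibration is good to about 2 mm. A picture is of the moment at which its call begins: read the wrist's pose just before it. camera_params takes no time and is no camera call; for the wrist camera it gives the pose at the moment of the call.
- bot.finish_job(): hands the job in, once; it reports no verdict.
The state is a dict: "clock": time; "joint_positions": joint angles; "dq": joint speeds; "tau": joint torques, N m; "ee_pos": TCP position; "tcp_rot": TCP orientation; "contact_force": force on the tool from outside, world axes, zero at the start; "torque": the same for the moment, N m; "width": opening from 0.0 (shut) to 1.0 (fully open).
Only numpy, scipy, OpenCV 4.12 (cv2) and the standard library are available. Lean on these libraries where they do the work, as an engineer would, in place of code of your own. Each camera call takes 0.05 s, during which the arm holds its last target.

## Task

Fold up the steel trail map holder that stands in its spring clip: first swing the short end leaf flat against the long leaf, then swing the two together fully home against the fixed back panel, and last swing the little keeper arm round across their front so that they stay shut. Leave the mug and the other things on the shelf where they are.

Things in the scene. Friction and masses are not known exactly. Their poses are not given: they have to be found in the camera images.
- holder: the folding trail map holder, bare steel, held immovably by a spring clip on the shelf. Origin on the shelf under the middle of the fixed upright back panel (160 mm along y, 8 mm thick, top 84 mm up); x points away from the robot, y left, z up; clip on the +x side, 60 mm deep. In front, on upright hinges: long leaf at the panel's left (+y) end, short leaf at its far end, keeper at the right end
- long_leaf (a joint): long leaf, 140 mm long, 8 mm thick, 24 to 84 mm above the shelf, rad: 0 = folded parallel to the back panel with room for the short leaf between (22 mm between mid-planes); grows as it opens towards the robot (clockwise from above); 1.57 square; stop 1.9. Stays where left; turns at 0.35 N m. Cannot close before the short leaf lies against it, nor with the keeper closed
- short_leaf (a joint): short leaf relative to the long leaf, 110 mm long, 8 mm thick, 24 to 84 mm above the shelf, rad: 0 = flat against the long leaf's inner face (11 mm between mid-planes), so that it ends between long leaf and back panel; grows as it opens (clockwise from above); 1.57 square; stop 2.6. Stays where left; turns at 0.06 N m, easier than the long leaf
- keeper (a joint): keeper, L of 6 mm steel strip, 38 to 78 mm above the shelf: 33 mm crank from its hinge at the back panel's right end, then a 68 mm arm square to it. Angle, rad: 0 = closed, arm across the front of the folded leaves; grows as it swings out towards the robot (counter-clockwise from above); 1.57 square; stop 2.0. Stays where left; turns at 0.08 N m
- long_leaf_hinge (a point): hinge axis of the long leaf, 54 mm above the shelf
- long_leaf_push (a point): point on the long leaf's outer face (the one away from the back panel when folded), 105 mm along the leaf from its hinge, 54 mm above the shelf; its -x axis points straight out of that face, z up; it turns with the leaf. Pushing here against the face closes the leaf (counter-clockwise from above)
- short_leaf_hinge (a point): hinge axis of the short leaf, at the long leaf's free end, 54 mm above the shelf; moves with the long leaf
- short_leaf_push (a point): point on the short leaf's face that looks away from the long leaf when folded, 80 mm along the leaf from its hinge, 54 mm above the shelf; its +x axis points straight out of that face, z up; it turns with the leaf. Pushing here against the face closes the short leaf (counter-clockwise from above)
- keeper_hinge (a point): hinge axis of the keeper, 58 mm above the shelf
- keeper_push (a point): point on the outer face of the keeper's arm, 45 mm along the arm from its corner, 58 mm above the shelf; its -x axis points straight out of that face, z up; it turns with the keeper. Pushing here against the face closes the keeper (clockwise from above)
- mug: blue ceramic mug, 80 mm across, 90 mm high, upright; origin under its centre. Bystander: leave where it is
- wax_box: round green plastic wax box with twist cap, 72 mm across, 49 mm high; origin under its centre. Bystander: leave where it is
- scraper: black boot scraper with a rubber tip, lying, 190 mm long, 80 mm wide at the tip (+x end), 22 mm high; origin on the shelf, near its middle. Bystander
- opener: flat steel bottle opener, lying, 145 mm long along its x, 6 mm thick; origin on the shelf near its middle. Bystander
- tent_peg: aluminium tent peg, lying, 165 mm long along its x, 8 mm thick, with a cross head at -x; origin under its middle. Bystander
- torch: black hand torch, lying, 136 mm long along its x, 44 mm across the head; origin under its middle. Bystander
- tin: flat aluminium tin, 102 x 67 x 28 mm; origin under its centre. Bystander
There are look-alikes about, which are no part of the job. Leave any orange look-alike of the holder alone.

How it is judged:
On the way, in this order (a step that is already met when the one before it is completed fails the run):
1. the short leaf is folded flat against the long leaf (within 0.12 rad) while the long leaf is still open (over 0.7 rad) (value of joint short_leaf below 0.12 rad and value of joint long_leaf above 0.7 rad), for 0.2 s.
2. both leaves are folded home against the back panel (long leaf within 0.10, short leaf within 0.12 rad) while the keeper is still swung out (over 0.6 rad) (value of joint short_leaf below 0.12 rad and value of joint long_leaf below 0.1 rad and value of joint keeper above 0.6 rad), for 0.2 s.
At the end, for the whole second after the job is handed in: Short leaf within 0.10 rad of flat against the long leaf, long leaf within 0.10 rad of folded, keeper within 0.12 rad of closed, all at rest; no bystander has moved more than 20 mm (value of joint each of short_leaf, long_leaf below 0.1 rad and value of joint keeper below 0.12 rad and velocity of joint short_leaf between -0.05 and 0.05 rad/s and velocity of joint long_leaf between -0.05 and 0.05 rad/s and velocity of joint keeper between -0.05 and 0.05 rad/s); the robot touches nothing.
It fails at once if a bystander (mug, wax box, scraper, opener, tent peg, torch or tin) moved more than 20 mm (distance of any of mug, wax_box, scraper, opener, tent_peg, torch, tin from where it was at the start of the episode above 0.02 m).
It also fails if it takes over 62 s, if anything falls off the work surface, if the arm or the gripper's body presses on something with over 40 N, if the wrist force passes 120 N, or if a joint passes its speed limit or range.

## Working session

There is one attempt and no reset: what is moved stays moved. The work goes in short steps, Python scripts to look and compute and a tool call to move; the robot and the scene stay as the last step left them, time stands still between calls to the robot, and variables do not carry over. Pictures are saved under pics/ and viewed, and the job is handed in when it is done.

Besides the shell and the picture viewer there is one more tool, called as a command line: name --pt "numbers of a row" for each row, then --argument value for the rest. drive_tool: Moves the arm, as the interface text tells. Its arguments: {"type":"object","properties":{"deltas":{"type":"array","items":{"type":"array","items":{"type":"number"}}}},"required":["deltas"]}

```bash
mkdir -p pics; ls; cat > h.py <<'E'
import numpy as np, cv2
from workcell import bot
def grab(cam,name):
    p=bot.camera_params(cam); im=bot.read_camera(cam)
    cv2.imwrite('pics/'+name+'.png',cv2.cvtColor(np.asarray(im),cv2.COLOR_RGB2BGR))
    import pickle; pickle.dump(p,open('pics/'+name+'.pkl','wb')); return im,p
E
python3 - <<'E'
from h import *
print(bot.state())
for c in ['scene','top','wrist']:
    im,p=grab(c,c+'0'); print(c,p)
E
```

```text
pics
{'clock': 0.0, 'joint_positions': array([-1.36601711,  0.46840127, -0.01160307,  1.60364624,  0.00599064,
        1.07141098, -0.05628432]), 'dq': array([-7.61738696e-04, -1.85698015e-05,  5.39930768e-04, -1.97012605e-04,
        1.55701108e-03, -7.43413963e-05,  4.14463378e-04]), 'tau': array([-3.65159167e-04, -5.32377183e+01,  2.08120124e-02, -2.51301670e+01,
        1.13081653e-02,  7.74960819e-03, -7.92303609e-06]), 'ee_pos': array([0.15933719, 0.62957472, 0.23031334]), 'tcp_rot': array([-3.13976522e+00,  1.18531521e-04,  2.89376110e+00]), 'contact_force': array([-0.8948125 ,  0.02088754, -0.17168816]), 'torque': array([-0.0268593 ,  0.02426105, -0.0546228 ]), 'width': 1.0041100782942118}
scene {'fov_y': 50.83892944746209, 'cx': 306.042555395897, 'cy': 237.66100734069636, 'k1': -0.09237851086054438, 'rvec': array([ 1.6546454 ,  1.91630691, -0.80132927]), 'tvec': array([ 0.08091812, -0.32253676,  1.56276646])}
top {'fov_y': 55.55361877347649, 'cx': 315.032578887349, 'cy': 237.75366136877864, 'k1': -0.04271514771907641, 'rvec': array([ 2.0634097 , -2.14630939,  0.23705759]), 'tvec': array([0.02175886, 0.51830309, 0.97828723])}
wrist {'fov_y': 64.22859370756298, 'cx': 319.07168745667104, 'cy': 236.61323375783962, 'k1': -0.04437839790217821, 'rvec': array([-2.27582528, -1.77173041, -0.27261063]), 'tvec': array([-0.64875871, -0.03992307,  0.3804611 ])}
```

View pics/scene0.png

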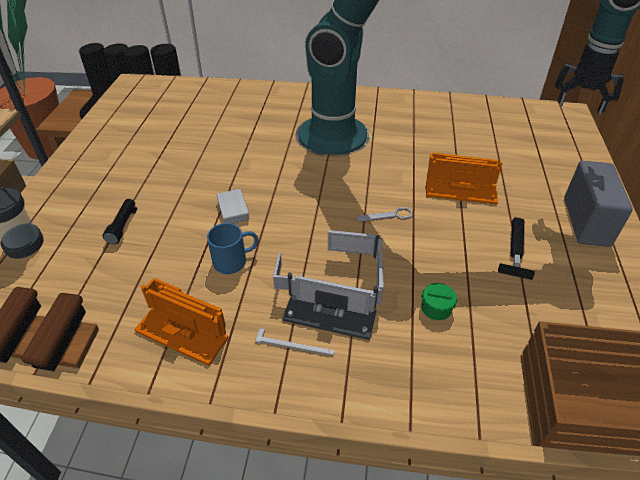

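View pics/top0.png

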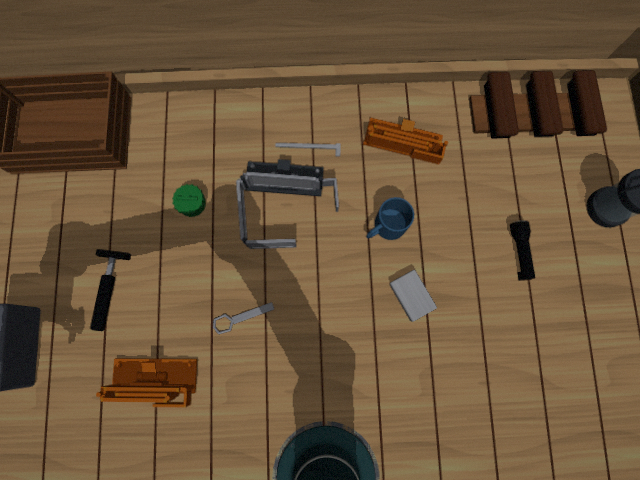

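View pics/wrist0.png

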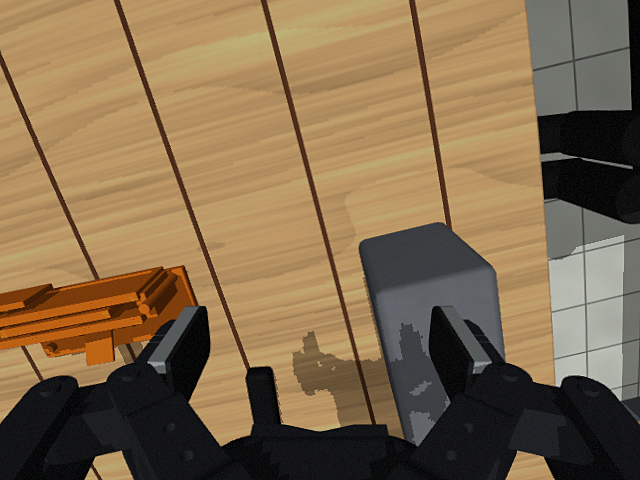

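The grey steel holder is at top px (245–335, 165–248). The two orange ones, at top px (405,140) and (148,382), are the look-alikes. I'll confirm this in an enlarged crop.

```bash
python3 - <<'E'
import cv2
a=cv2.imread('pics/top0.png')[130:270,210:370]; cv2.imwrite('pics/ct.png',cv2.resize(a,None,fx=5,fy=5,interpolation=cv2.INTER_CUBIC)[:600,:800] if 0 else cv2.resize(a,(685,600),interpolation=cv2.INTER_CUBIC))
a=cv2.imread('pics/scene0.png')[220:350,260:400]; cv2.imwrite('pics/cs.png',cv2.resize(a,(646,600),interpolation=cv2.INTER_CUBIC))
E
```

```text
(no output)
```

View pics/ct.png

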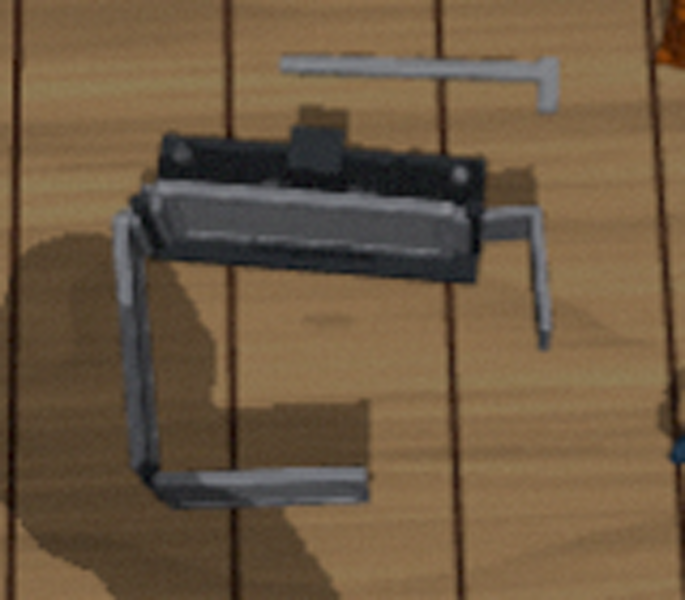

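View pics/cs.png

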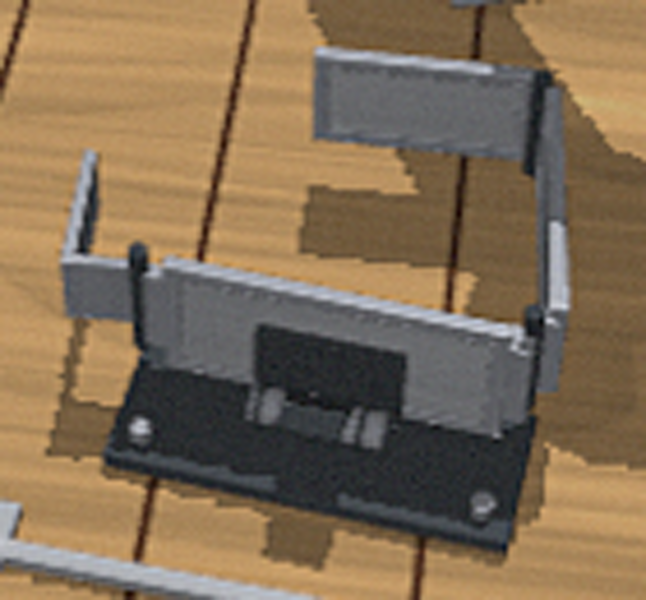

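The crops show one steel holder with a black clip. The long leaf is open about square on the left, the short leaf is square to it on the robot side, and the keeper is open on the right. Next I measure the corners from both views.

```bash
cat >> h.py <<'E'
def ray(p,uv):
    f=240/np.tan(np.radians(p['fov_y'])/2)
    K=np.array([[f,0,p['cx']],[0,f,p['cy']],[0,0,1.]])
    xy=cv2.undistortPoints(np.array([[uv]],float),K,np.array([p['k1'],0,0,0,0.]))[0,0]
    R=cv2.Rodrigues(np.asarray(p['rvec'],float))[0]
    return -R.T@p['tvec'], R.T@np.array([xy[0],xy[1],1])
def onz(p,uv,z):
    o,d=ray(p,uv); return o+d*(z-o[2])/d[2]
def two(p1,u1,p2,u2):
    o1,d1=ray(p1,u1);o2,d2=ray(p2,u2)
    s=np.linalg.lstsq(np.c_[d1,-d2],o2-o1,rcond=None)[0]
    a=o1+s[0]*d1;b=o2+s[1]*d2
    return (a+b)/2,np.linalg.norm(a-b)
def proj(p,X):
    f=240/np.tan(np.radians(p['fov_y'])/2)
    K=np.array([[f,0,p['cx']],[0,f,p['cy']],[0,0,1.]])
    return cv2.projectPoints(np.array(X,float).reshape(-1,1,3),np.asarray(p['rvec'],float),np.asarray(p['tvec'],float),K,np.array([p['k1'],0,0,0,0.]))[0][:,0]
E
python3 - <<'E'
from h import *
import pickle
T=pickle.load(open('pics/top0.pkl','rb'));S=pickle.load(open('pics/scene0.pkl','rb'))
ct=lambda u,v:(210+u/4.281-.4,130+v/4.286-.4)
cs=lambda u,v:(260+u/4.614-.4,220+v/4.615-.4)
np.set_printoptions(precision=4,suppress=True)
print('cams',ray(T,(0,0))[0],ray(S,(0,0))[0])
for n,a,b,z in [('panelL',(150,186),(527,330),.084),('panelR',(470,207),(165,262),.084),
  ('longhinge',(122,215),(556,318),.084),('longfree',(143,468),(552,88),.084),('shortfree',(367,470),(318,50),.084),('shorthinge',(155,475),(535,75),.084),
  ('keepcorner',(540,209),(66,258),.078),('keepend',(545,345),(92,153),.078),('keephinge',(482,212),(136,262),.078)]:
    print(n,onz(T,ct(*a),z)[:2],onz(S,cs(*b),z)[:2],*two(T,ct(*a),S,cs(*b)))
E
```

```text
cams [0.291  0.0084 1.0684] [1.3205 0.1377 0.8889]
panelL [0.6713 0.1569] [0.6711 0.1622] [0.6713 0.1595 0.0837] 0.005265592437314524
panelR [ 0.6525 -0.0139] [ 0.6545 -0.0018] [ 0.6526 -0.0081  0.0813] 0.011748798129815897
longhinge [0.6555 0.1719] [0.6626 0.1744] [0.6578 0.1738 0.0779] 0.001789151823971544
longfree [0.5168 0.1611] [0.5206 0.1651] [0.5175 0.1635 0.0804] 0.0035523492012533744
shortfree [0.5111 0.0452] [0.5101 0.05  ] [0.5108 0.0476 0.0844] 0.004820915525339345
shorthinge [0.5128 0.1549] [0.5129 0.1565] [0.5128 0.1557 0.0838] 0.0015103362341953666
keepcorner [ 0.6521 -0.0515] [ 0.6534 -0.048 ] [ 0.6523 -0.05    0.0765] 0.0033299769335847404
keepend [ 0.5762 -0.0504] [ 0.5877 -0.0485] [ 0.579  -0.0509  0.0684] 0.00026920301862836933
keephinge [ 0.6516 -0.0204] [ 0.6513 -0.0159] [ 0.6513 -0.0182  0.0778] 0.004443192080057789
```

```bash
python3 - <<'E'
from h import *
import pickle
T=pickle.load(open('pics/top0.pkl','rb'))
np.set_printoptions(precision=3,suppress=True)
for n,uv,z in [('wax',(189,200),.049),('waxR',(206,201),.049),('mug',(396,216),.09),('mughandle',(369,236),.06),('openerTip',(272,308),.005),('openerring',(215,325),.005),('tin',(412,295),.028),('pegL',(277,146),.008),('pegR',(340,150),.008)]:
    print(n,onz(T,uv,z))
E
```

```text
wax [0.623 0.293 0.049]
waxR [0.619 0.253 0.049]
mug [ 0.554 -0.181  0.09 ]
mughandle [ 0.517 -0.121  0.06 ]
openerTip [0.368 0.107 0.005]
openerring [0.334 0.239 0.005]
tin [ 0.383 -0.215  0.028]
pegL [0.769 0.087 0.008]
pegR [ 0.752 -0.07   0.008]
```

drive_tool --pt "0 0 0 0 0 -0.12 1" --pt "-1 -3 0 0 0 -0.12 1" --pt "-2 -3.5 0 0 0 0 1" --pt "-2 -3.5 0 0 0 0 1" --pt "-2 -3.5 0 0 0 0 1" --pt "-2 -3.5 0 0 0 0 1"

```text
clock: 0.65
ee_pos: [0.2403, 0.4596, 0.2262]
tcp_rot: [-3.14, -0.006, -3.12]
contact_force: [1.7, 0.4, -0.5]
width: 0.14
```

drive_tool --pt "-2.9 -3.8 0 0 0 0 1" --pt "-2.9 -3.8 0 0 0 0 1" --pt "-2.6 -3.8 0 0 0 0 1" --pt "-2.4 -3.8 0 0 0 0 1" --pt "-2.4 -3.8 0 0 0 0 1" --pt "-2.4 -3.8 0 0 0 0 1" --pt "-2.4 -3.8 0 0 0 0 1" --pt "-2.4 -3.8 0 0 0 0 1"

```text
clock: 1.32
ee_pos: [0.4285, 0.1843, 0.2258]
tcp_rot: [-3.141, -0.006, -3.117]
contact_force: [1.2, 1.1, -0.6]
width: -0.0
```

drive_tool --pt "-1 -3.5 1 0 0 0 1" --pt "-1 -3.5 2 0 0 0 1" --pt "-1 -3.5 2 0 0 0 1" --pt "-0.5 -2 3 0 0 0 1" --pt "0 0 3 0 0 0 1" --pt "0 0 3 0 0 0 1" --pt "0 0 2 0 0 0 1" --pt "0 0 0 0 0 0 1"

```text
clock: 1.98
ee_pos: [0.4745, 0.0447, 0.0642]
tcp_rot: [-3.14, 0.008, -3.136]
contact_force: [-1.0, -0.2, -0.0]
width: 0.002
```

```bash
python3 - <<'E'
from h import *
np.set_printoptions(precision=3,suppress=True)
S=np.array([.513,.157])
for r in [.075]:
  for a in np.arange(-1.6,.12,.2):
    d=np.array([np.cos(a),np.sin(a)]); n=np.array([d[1],-d[0]]) # push side (cw)
    c=S+r*d+n*(.004+.011*abs(n[0])+.0145*abs(n[1])); print(round(a,2),c)
im,p=grab('top','t1')
a=im[130:270,210:370,::-1]; cv2.imwrite('pics/t1c.png',cv2.resize(a,(685,600),interpolation=cv2.INTER_CUBIC))
grab('wrist','w1')
E
```

```text
-1.6 [0.495 0.082]
-1.4 [0.509 0.08 ]
-1.2 [0.522 0.08 ]
-1.0 [0.536 0.082]
-0.8 [0.549 0.088]
-0.6 [0.562 0.096]
-0.4 [0.574 0.108]
-0.2 [0.582 0.122]
-0.0 [0.588 0.138]
```

View pics/t1c.png

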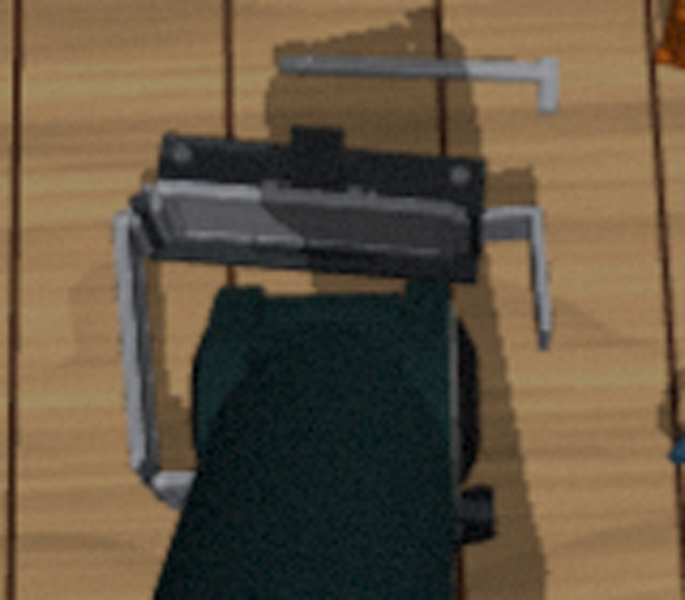

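View pics/w1.png

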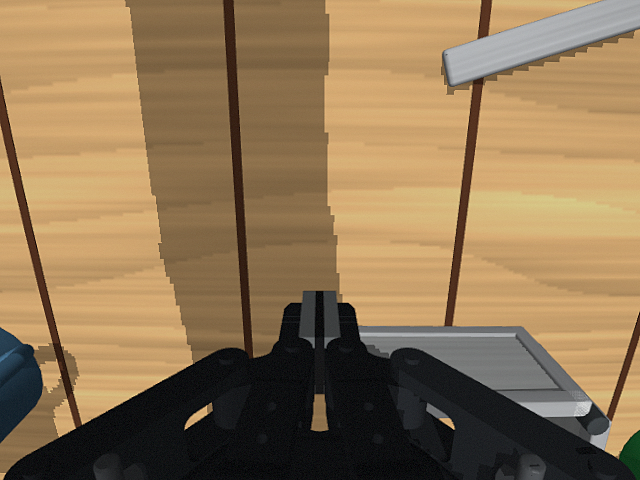

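The wrist view shows the fingertip at px (320,295), with the short leaf's near face right next to it at px (350–600, 330). I'll back off slightly, move left, then push along the arc.

drive_tool --pt "1 2 0.3 0 0 0 1" --pt "0 2 0.3 0 0 0 1" --pt "-0.5 0 0 0 0 0 1" --pt "-1 0 0 0 0 0 1" --pt "-1 0 0 0 0 0 1"

```text
clock: 2.5
ee_pos: [0.4958, 0.0884, 0.0687]
tcp_rot: [3.138, 0.023, -3.134]
contact_force: [0.2, 0.1, 1.1]
width: -0.0
```

drive_tool --pt "-0.7 -0.4 0.6 0 0 0 1" --pt "-0.8 -0.2 0.5 0 0 0 1" --pt "-1 0 0 0 0 0 1" --pt "-1 0.1 0 0 0 0 1" --pt "-1 0.3 0 0 0 0 1"

```text
clock: 2.92
ee_pos: [0.5474, 0.0819, 0.0595]
tcp_rot: [3.139, 0.025, -3.139]
contact_force: [-1.1, 0.6, -0.3]
width: 0.001
```

drive_tool --pt "-0.8 0.9 0 0 0 0 1" --pt "-0.8 0.9 0 0 0 0 1" --pt "-0.7 1 0 0 0 0 1" --pt "-0.4 1 0 0 0 0 1" --pt "-0.2 0.8 0 0 0 0 1"

```text
clock: 3.33
ee_pos: [0.5827, 0.1237, 0.0587]
tcp_rot: [-3.141, 0.026, 3.133]
contact_force: [0.5, -0.5, 0.1]
width: 0.002
```

drive_tool --pt "0 0.7 0 0 0 0 1" --pt "0 0.7 0 0 0 0 1"

```text
clock: 3.5
ee_pos: [0.584, 0.1393, 0.0586]
tcp_rot: [-3.141, 0.028, 3.134]
contact_force: [0.9, -1.7, 0.5]
width: -0.002
```

```bash
python3 - <<'E'
from h import *
print(bot.state()['contact_force'],bot.state()['ee_pos'])
grab('wrist','w2')
im,p=grab('scene','s2')
cv2.imwrite('pics/s2c.png',cv2.resize(im[190:350,240:420,::-1],(675,600),interpolation=cv2.INTER_CUBIC))
E
```

```text
[ 0.91415581 -1.72760043  0.51039459] [0.58398497 0.13929171 0.05859952]
```

View pics/w2.png

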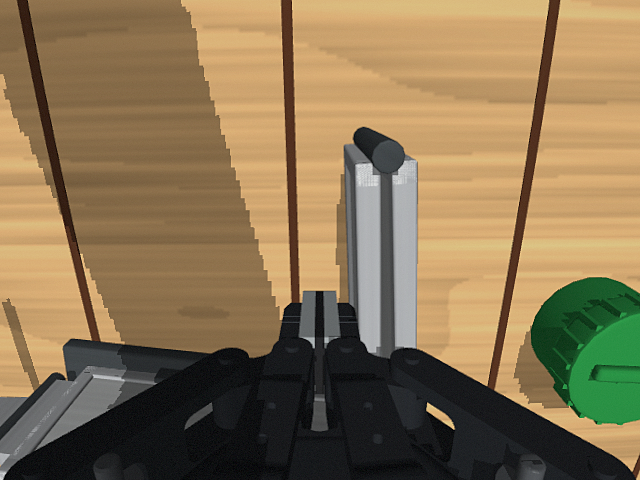

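View pics/s2c.png

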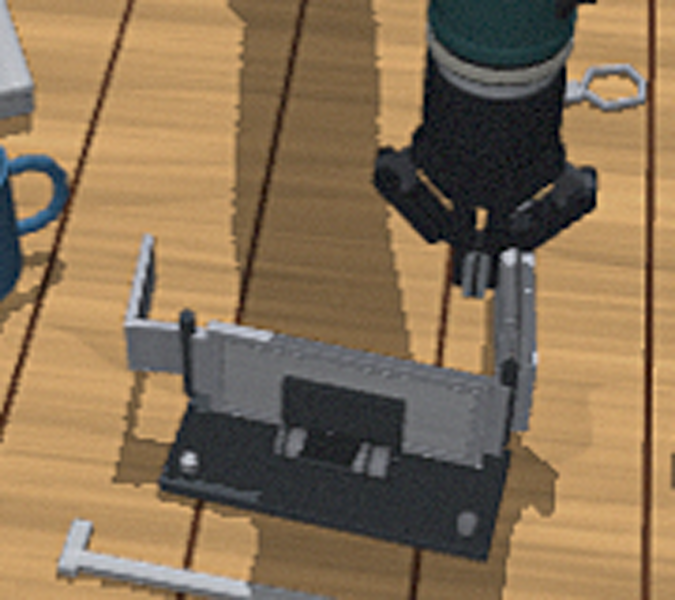

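The short leaf now lies along the long leaf, with parallel strips at wrist px (350–415, 150–350). I'll press a little further and hold.

drive_tool --pt "0 0.4 0 0 0 0 1" --pt "0 0.4 0 0 0 0 1" --pt "0 0.1 0 0 0 0 1" --pt "0 0 0 0 0 0 1" --pt "0 0 0 0 0 0 1"

```text
clock: 4.02
ee_pos: [0.5827, 0.1471, 0.0587]
tcp_rot: [-3.138, 0.026, 3.134]
contact_force: [0.7, -1.5, -1.0]
width: -0.002
```

```bash
python3 - <<'E'
from h import *
print(bot.state()['contact_force'],bot.state()['ee_pos'])
grab('wrist','w3')
E
```

```text
[ 0.6765752  -1.54873529 -1.01767971] [0.58271074 0.14710977 0.05869207]
```

View pics/w3.png

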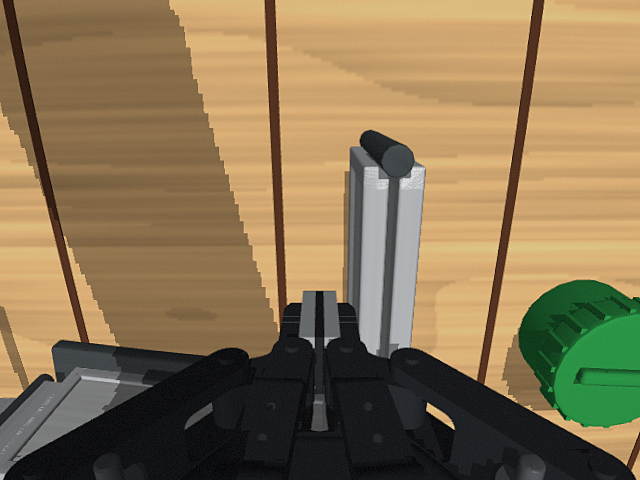

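The gripper moved 8 mm further left and the leaf pair turned with it, since the hinge post stayed beside the finger. So the short leaf is on its stop. Next I move over to the long leaf's outer side.

drive_tool --pt "0 -1.5 0 0 0 0 1" --pt "0 -1 -2 0 0 0 1" --pt "0 0 -3 0 0 0 1" --pt "1 0 -2.5 0 0 0 1" --pt "1.5 2 0 0 0 0 1" --pt "1.5 3 0 0 0 0 1" --pt "0.5 3 0 0 0 0 1" --pt "0 2 0 0 0 0 1"

```text
clock: 4.73
ee_pos: [0.5343, 0.2129, 0.1358]
tcp_rot: [-3.14, 0.022, 3.119]
contact_force: [-1.0, 0.2, -0.1]
width: -0.001
```

```bash
python3 - <<'E'
from h import *
im,p=grab('top','t4')
cv2.imwrite('pics/t4c.png',cv2.resize(im[130:270,210:370,::-1],(685,600),interpolation=cv2.INTER_CUBIC))
grab('wrist','w4')
E
```

```text
(no output)
```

View pics/t4c.png

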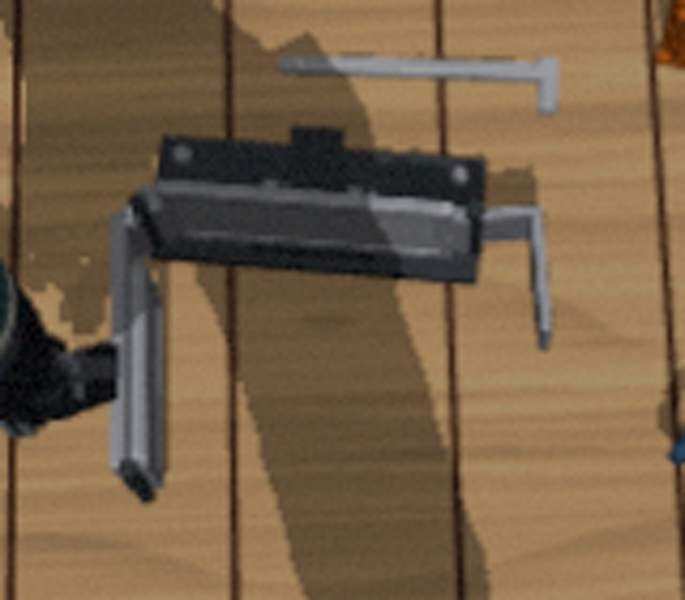

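View pics/w4.png

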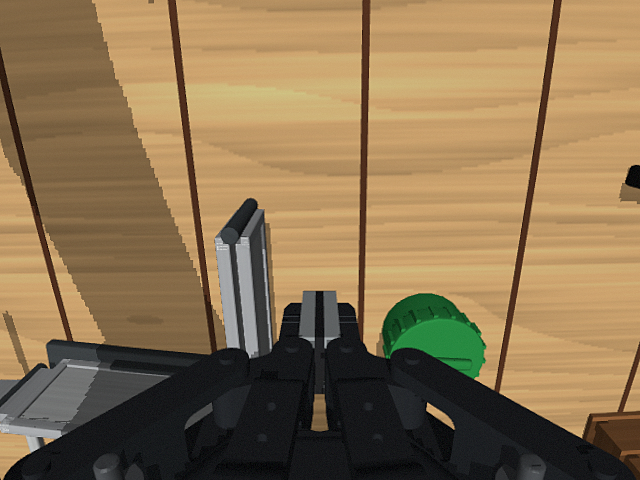

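```bash
python3 - <<'E'
from h import *
np.set_printoptions(precision=3,suppress=True)
H=np.array([.655,.168])
for a in np.r_[np.arange(0,1.46,.15),1.46]+np.pi:
    d=np.array([np.cos(a),np.sin(a)]); n=np.array([d[1],-d[0]])
    c=H+.105*d+n*(.004+.011*abs(n[0])+.0145*abs(n[1])); print(round(a-np.pi,2),c)
E
```

```text
0.0 [0.55  0.186]
0.15 [0.548 0.172]
0.3 [0.548 0.157]
0.45 [0.551 0.142]
0.6 [0.556 0.127]
0.75 [0.563 0.113]
0.9 [0.573 0.099]
1.05 [0.585 0.087]
1.2 [0.599 0.077]
1.35 [0.615 0.069]
1.46 [0.627 0.065]
```

drive_tool --pt "-1 0 2.5 0 0 0 1" --pt "-0.5 0 2.5 0 0 0 1" --pt "0 0 2.3 0 0 0 1" --pt "0 0 0 0 0 0 1"

```text
clock: 5.17
ee_pos: [0.5534, 0.2121, 0.0629]
tcp_rot: [3.14, 0.026, 3.123]
contact_force: [-1.5, 0.2, -0.4]
width: -0.001
```

drive_tool --pt "0.1 -1.2 0.2 0 0 0 1" --pt "0.2 -1.2 0 0 0 0 1" --pt "0.1 -1.2 0 0 0 0 1" --pt "0 -1.2 0 0 0 0 1" --pt "-0.2 -1.2 0 0 0 0 1" --pt "-0.3 -1.2 0 0 0 0 1"

```text
clock: 5.67
ee_pos: [0.5536, 0.1354, 0.0645]
tcp_rot: [3.135, 0.03, 3.125]
contact_force: [0.1, 3.6, -1.8]
width: -0.001
```

drive_tool --pt "-0.5 -1.1 0.2 0 0 0 1" --pt "-0.7 -1.2 0.1 0 0 0 1" --pt "-0.9 -1.1 0 0 0 0 1" --pt "-1.0 -1.0 0 0 0 0 1" --pt "-1.1 -0.9 0 0 0 0 1"

```text
clock: 6.08
ee_pos: [0.5943, 0.0748, 0.0658]
tcp_rot: [3.131, 0.028, 3.122]
contact_force: [-2.0, 3.7, -0.9]
width: -0.001
```

```bash
python3 - <<'E'
from h import *
im,p=grab('scene','s5')
cv2.imwrite('pics/s5c.png',cv2.resize(im[190:350,240:420,::-1],(675,600),interpolation=cv2.INTER_CUBIC))
grab('wrist','w5')
E
```

```text
(no output)
```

View pics/s5c.png

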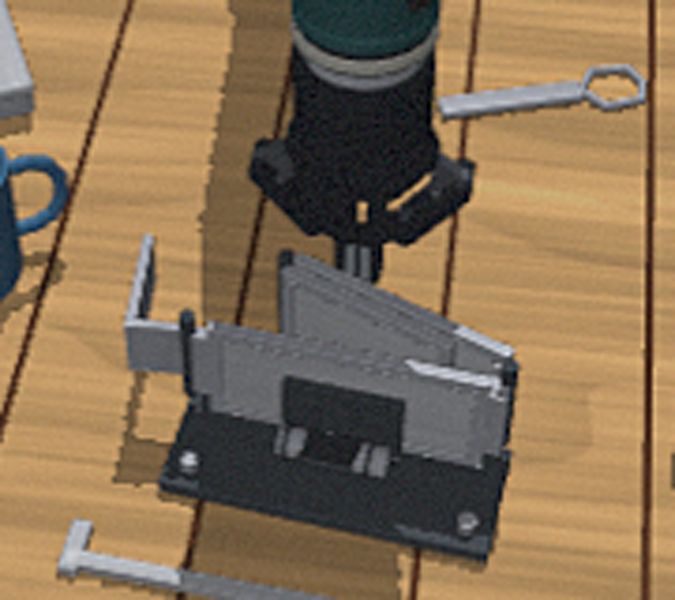

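View pics/w5.png

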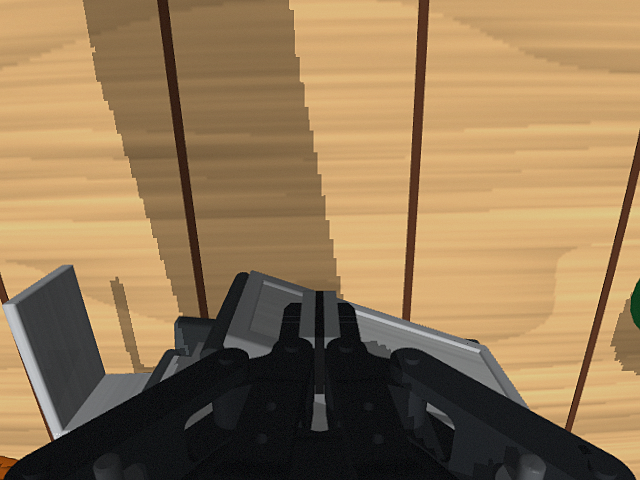

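The pair has turned to about 25° from home, with the pusher on the outer face near the middle of the leaf. I'll keep pushing home.

drive_tool --pt "-1.1 -0.6 0.3 0 0 0 1" --pt "-1.0 -0.4 0.2 0 0 0 1" --pt "-0.6 -0.2 0 0 0 0 1" --pt "-0.4 0 0 0 0 0 1"

```text
clock: 6.52
ee_pos: [0.6242, 0.0583, 0.0616]
tcp_rot: [3.134, 0.022, 3.118]
contact_force: [-14.4, 0.2, 8.9]
width: -0.006
```

drive_tool --pt "-0.2 0 0 0 0 0 1" --pt "-0.2 0 0 0 0 0 1" --pt "0 0 0 0 0 0 1"

```text
clock: 6.77
ee_pos: [0.6234, 0.058, 0.0611]
tcp_rot: [3.135, 0.01, 3.119]
contact_force: [-0.0, -0.4, 0.2]
width: 0.001
```

```bash
python3 - <<'E'
from h import *
im,p=grab('scene','s6')
cv2.imwrite('pics/s6c.png',cv2.resize(im[190:350,240:420,::-1],(675,600),interpolation=cv2.INTER_CUBIC))
grab('wrist','w6')
E
```

```text
(no output)
```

View pics/s6c.png

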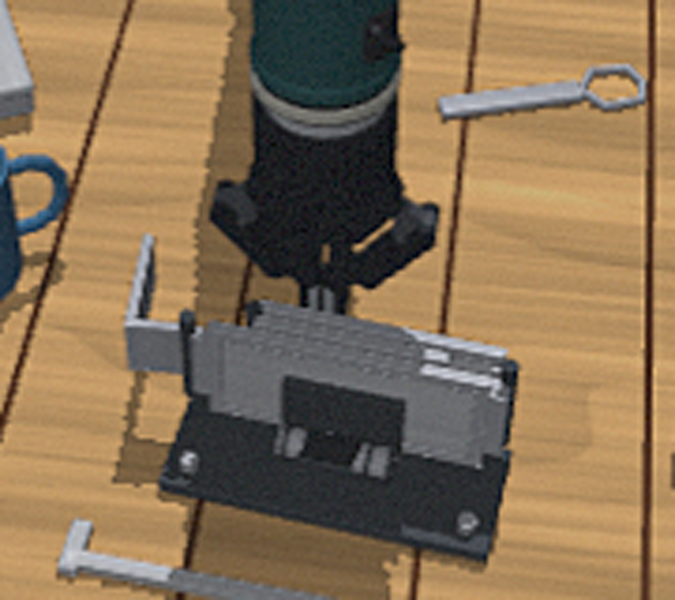

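View pics/w6.png

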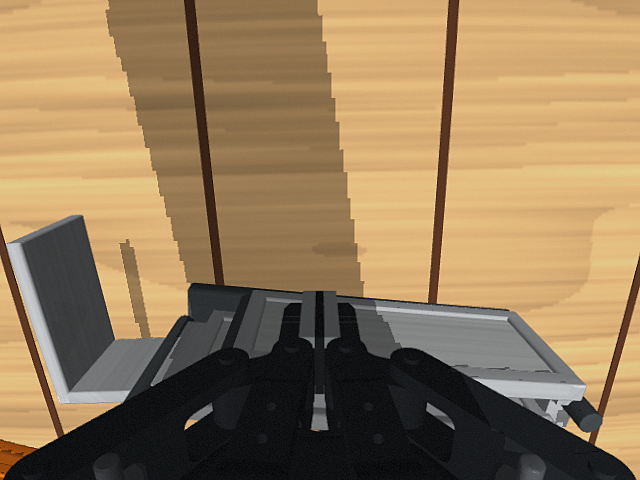

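The leaf pair looks parallel to the panel. I'll press once more to check that the force builds up at the stop.

drive_tool --pt "-0.4 0 0 0 0 0 1" --pt "-0.5 0 0 0 0 0 1" --pt "-0.5 0 0 0 0 0 1"

```text
clock: 7.12
ee_pos: [0.6236, 0.0577, 0.06]
tcp_rot: [3.135, -0.022, 3.12]
contact_force: [-17.0, -0.0, 13.2]
width: -0.001
```

```bash
python3 - <<'E'
from h import *
np.set_printoptions(precision=3,suppress=True)
K=np.array([.651,-.018])
for t in np.r_[np.arange(1.68,0,-.14),0]:
    g=np.pi-.111+t; c=np.array([np.cos(g),np.sin(g)]); a=np.array([c[1],-c[0]])
    print(round(t,2),K+(.036+.011*abs(c[0])+.0145*abs(c[1]))*c+.045*a)
E
```

```text
1.68 [ 0.606 -0.068]
1.54 [ 0.599 -0.063]
1.4 [ 0.593 -0.056]
1.26 [ 0.588 -0.049]
1.12 [ 0.584 -0.04 ]
0.98 [ 0.582 -0.03 ]
0.84 [ 0.581 -0.02 ]
0.7 [ 0.582 -0.01 ]
0.56 [ 0.584 -0.   ]
0.42 [0.589 0.009]
0.28 [0.595 0.018]
0.14 [0.602 0.026]
0.0 [0.608 0.032]
```

drive_tool --pt "1.5 0 0 0 0 0 1" --pt "2 0 -2 0 0 0 1" --pt "0.5 -1 -3 0 0 0 1" --pt "0 -3 -3 0 0 0 1" --pt "0 -3 -1 0 0 0 1" --pt "-1 -3 0 0 0 0 1" --pt "-1 -3 0 0 0 0 1" --pt "0 -2.5 0 0 0 0 1"

```text
clock: 7.78
ee_pos: [0.6075, -0.0946, 0.1556]
tcp_rot: [3.136, -0.01, 3.137]
contact_force: [0.4, 0.5, 0.3]
width: 0.001
```

```bash
python3 - <<'E'
from h import *
im,p=grab('top','t7')
cv2.imwrite('pics/t7c.png',cv2.resize(im[130:270,210:370,::-1],(685,600),interpolation=cv2.INTER_CUBIC))
grab('wrist','w7')
E
```

```text
(no output)
```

View pics/t7c.png

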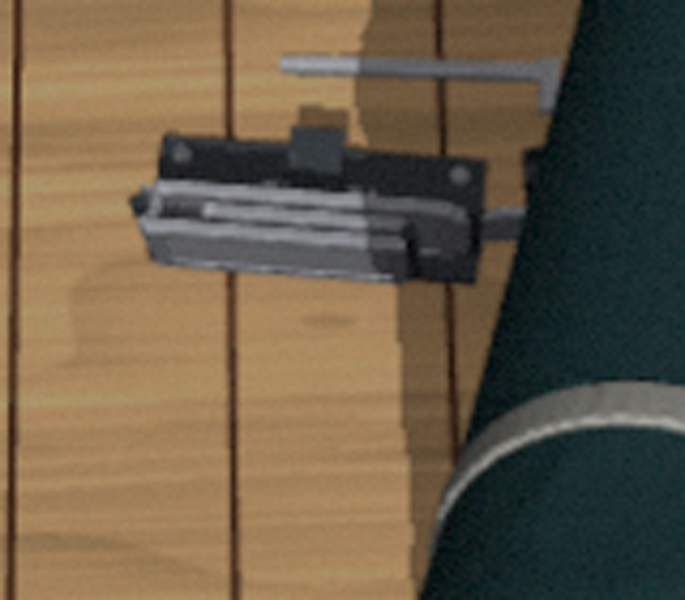

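View pics/w7.png

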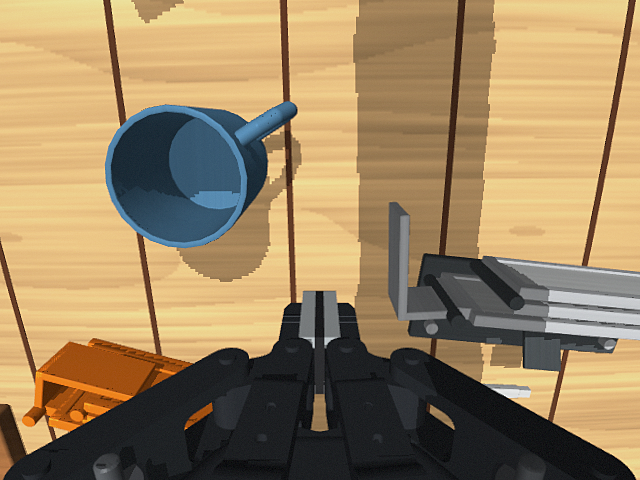

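Both leaves are folded and parallel to the panel, at top crop px (150–400, 190–270). The keeper arm is at wrist px (400,260), and the mug is well to the side. Next I lower the tool outside the keeper arm.

drive_tool --pt "0 0 2.5 0 0 0 1" --pt "0 0 2.5 0 0 0 1" --pt "0 0 2.5 0 0 0 1" --pt "0 0 2 0 0 0 1" --pt "0 0 0 0 0 0 1"

```text
clock: 8.3
ee_pos: [0.6111, -0.1002, 0.0605]
tcp_rot: [3.141, 0.003, 3.127]
contact_force: [0.0, 0.0, -1.1]
width: 0.001
```

```bash
python3 - <<'E'
from h import *
grab('wrist','w8')
E
```

```text
(no output)
```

View pics/w8.png

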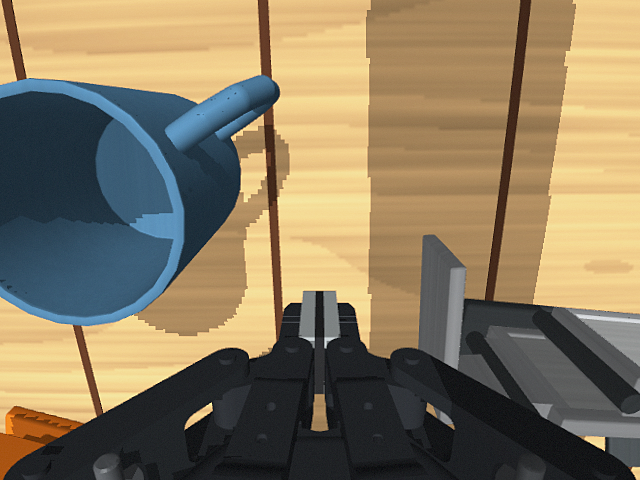

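drive_tool --pt "0.4 1.2 0 0 0 0 1" --pt "0.4 1.2 0 0 0 0 1" --pt "0.4 1.2 0 0 0 0 1" --pt "0.7 0.8 0 0 0 0 1" --pt "0.6 0.9 0 0 0 0 1" --pt "0.3 1 0 0 0 0 1"

```text
clock: 8.85
ee_pos: [0.5867, -0.0329, 0.0679]
tcp_rot: [-3.139, 0.016, 3.126]
contact_force: [-0.7, -2.1, -0.2]
width: 0.005
```

drive_tool --pt "0.3 0.8 0.5 0 0 0 1" --pt "0.1 0.9 0.4 0 0 0 1" --pt "-0.1 1 0.3 0 0 0 1" --pt "-0.2 1 0.1 0 0 0 1"

```text
clock: 9.18
ee_pos: [0.5853, 0.0092, 0.0556]
tcp_rot: [-3.14, 0.018, 3.127]
contact_force: [-1.2, -1.8, 0.3]
width: 0.003
```

```bash
python3 - <<'E'
from h import *
grab('wrist','w9')
im,p=grab('scene','s9')
cv2.imwrite('pics/s9c.png',cv2.resize(im[190:350,240:420,::-1],(675,600),interpolation=cv2.INTER_CUBIC))
E
```

```text
(no output)
```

View pics/w9.png

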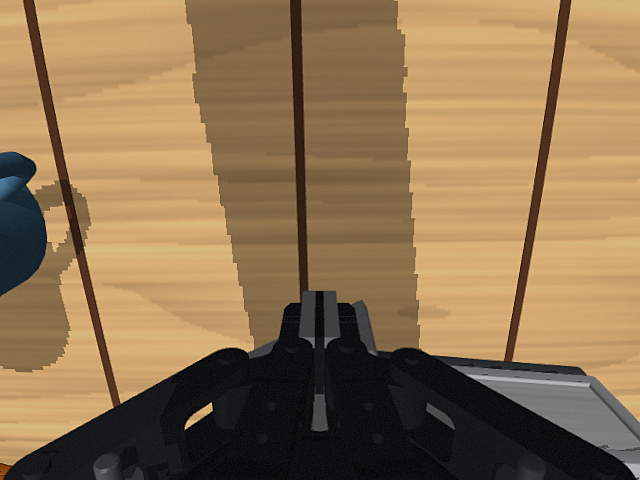

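View pics/s9c.png

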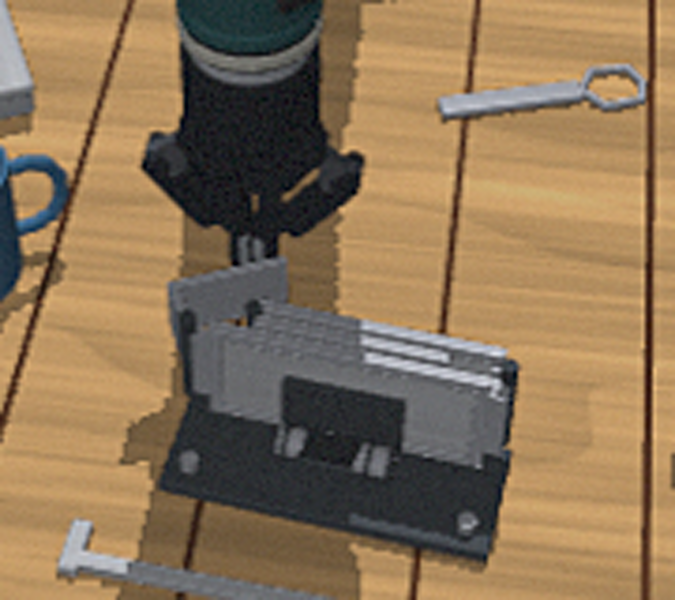

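The keeper is half round, its arm slanting in front of the leaves at crop px (230,285). I'll continue the push round to closed.

drive_tool --pt "-0.5 0.7 0 0 0 0 1" --pt "-0.6 0.6 0 0 0 0 1" --pt "-0.7 0.4 0 0 0 0 1" --pt "-0.5 0.2 0 0 0 0 1" --pt "-0.4 0 0 0 0 0 1"

```text
clock: 9.7
ee_pos: [0.6113, 0.0348, 0.0545]
tcp_rot: [3.138, 0.007, 3.132]
contact_force: [-16.1, -0.1, 9.7]
width: 0.002
```

drive_tool --pt "-0.3 0 0 0 0 0 1" --pt "-0.4 0 0 0 0 0 1" --pt "0 0 0 0 0 0 1"

```text
clock: 9.95
ee_pos: [0.61, 0.0346, 0.0532]
tcp_rot: [3.138, -0.016, 3.132]
contact_force: [0.4, -0.4, -0.1]
width: 0.004
```

drive_tool --pt "1.5 0 0 0 0 0 1" --pt "2.5 0 0 0 0 0 1" --pt "3 0 -1 0 0 0 1" --pt "2 0 -3 0 0 0 1" --pt "2 0 -3 0 0 0 1" --pt "2 0 -3 0 0 0 1" --pt "0 0 0 0 0 0 1"

```text
clock: 10.53
ee_pos: [0.4847, 0.0321, 0.1569]
tcp_rot: [-3.141, -0.005, 3.126]
contact_force: [0.8, 0.7, -0.1]
width: 0.001
```

```bash
python3 - <<'E'
from h import *
for c in ['scene','top','wrist']: 
    im,p=grab(c,c+'10')
    if c=='top': cv2.imwrite('pics/t10c.png',cv2.resize(im[130:270,210:370,::-1],(685,600),interpolation=cv2.INTER_CUBIC))
E
```

```text
(no output)
```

View pics/scene10.png

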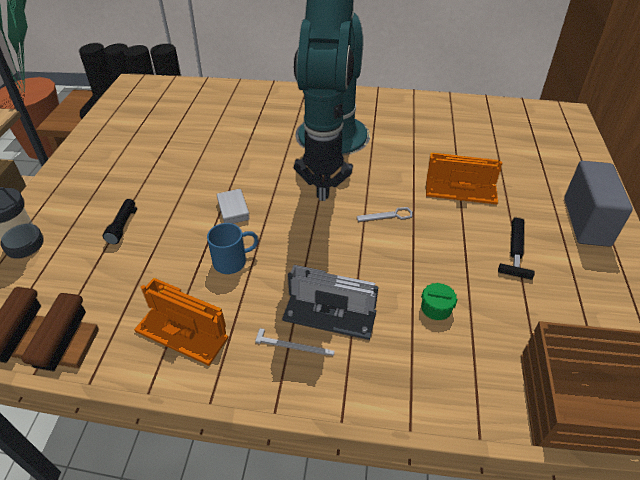

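View pics/t10c.png

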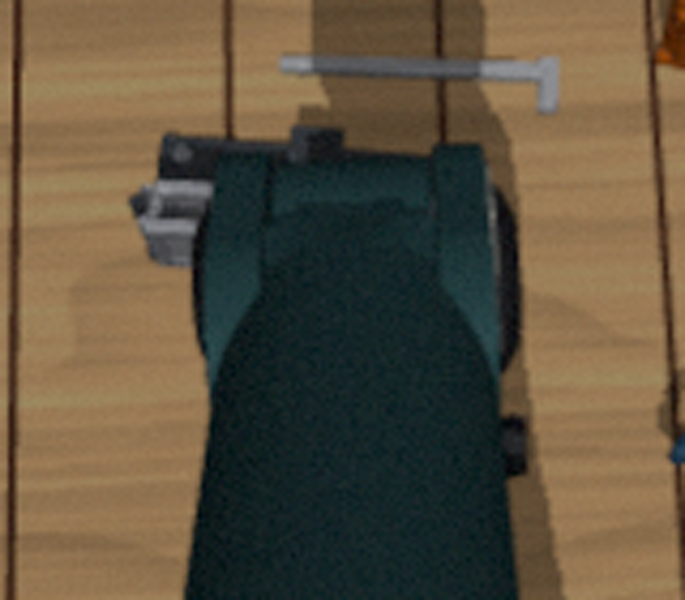

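View pics/wrist10.png

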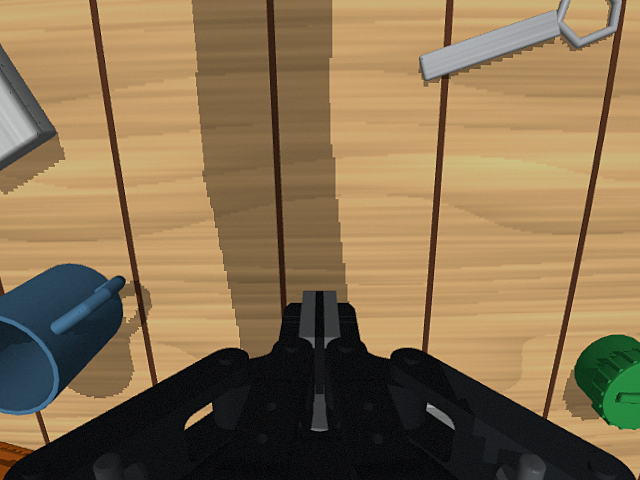

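The keeper looks closed and the bystanders look unmoved. I'll move the arm aside for a clear top view.

drive_tool --pt "0 3 -2 0 0 0 1" --pt "0 3.5 -2 0 0 0 1" --pt "0 3.5 0 0 0 0 1" --pt "0 3.5 0 0 0 0 1" --pt "0 3.5 0 0 0 0 1" --pt "0 3.5 0 0 0 0 1" --pt "0 3.5 0 0 0 0 1" --pt "0 3 0 0 0 0 1"

```text
clock: 11.35
ee_pos: [0.5, 0.3044, 0.1816]
tcp_rot: [-3.129, -0.015, 3.104]
contact_force: [0.0, -0.1, 0.1]
width: 0.005
```

```bash
python3 - <<'E'
from h import *
im,p=grab('top','top11')
cv2.imwrite('pics/t11c.png',cv2.resize(im[130:270,210:370,::-1],(685,600),interpolation=cv2.INTER_CUBIC))
im,p=grab('scene','scene11')
cv2.imwrite('pics/s11c.png',cv2.resize(im[190:350,240:420,::-1],(675,600),interpolation=cv2.INTER_CUBIC))
b=cv2.imread('pics/scene0.png')[:,:,::-1]
for n,(x,y) in dict(mug=(228,250),wax=(438,300),scr=(517,245),torch=(120,222),tin=(232,207),peg=(295,345),opener=(395,215)).items():
    t=b[y-18:y+18,x-22:x+22].copy(); w=np.ascontiguousarray(im[y-30:y+30,x-34:x+34])
    r=cv2.matchTemplate(w,t,cv2.TM_CCOEFF_NORMED); _,m,_,l=cv2.minMaxLoc(r); print(n,round(m,2),l[0]-12,l[1]-12)
E
```

```text
mug 0.99 0 0
wax 0.72 0 0
scr 0.97 0 0
torch 1.0 0 0
tin 1.0 0 0
peg 0.99 0 0
opener 0.97 0 0
```

View pics/t11c.png

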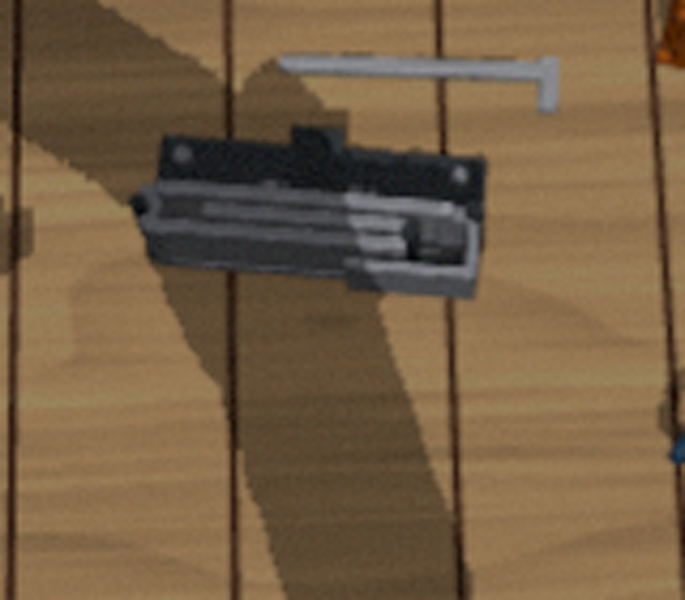

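View pics/s11c.png

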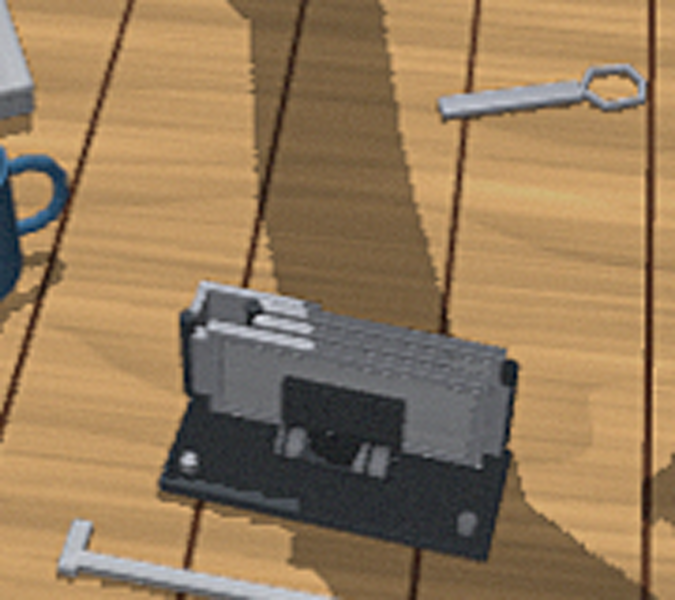

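The keeper arm at top crop px (350–475, 265–275) lies parallel to the leaves and panel.

drive_tool --pt "0 0 0 0 0 0 1" --pt "0 0 0 0 0 0 1"

```text
clock: 11.62
ee_pos: [0.4992, 0.3088, 0.1772]
tcp_rot: [-3.128, -0.018, 3.113]
contact_force: [-0.6, 0.3, -0.5]
width: -0.003
```

```bash
python3 -c "
from workcell import bot
print(bot.state()['contact_force']); print(bot.finish_job())"
```

```text
[-0.59574191  0.33007528 -0.54085476]
the job is handed in; nothing more can be done
None
```

The steel holder is folded and latched, and I handed the job in at about 11.6 s; the hand-in gave no verdict. Using the shut fingers as a pusher, I folded the short leaf flat on the long leaf, pushed both home against the back panel, then swung the keeper across their front.

- **Leaves:** in the last top and scene pictures the two leaves lie parallel to the back panel. The long leaf came up firm against its stop at 17 N.
- **Keeper:** its arm is across the front of the leaves, parallel to them by eye. It came up firm at 16 N. I judged the joint angles from the pictures and the stops, and did not measure them in rad.
- **Other things on the shelf:** all seven bystanders showed no shift between the first and last scene pictures. The wax box matched less well than the rest (0.72), probably because of the arm's shadow, but also showed no shift.
- **Robot:** at hand-in it was clear of everything, with only noise left in the force reading (under 1 N).
- **Disagreement:** an early estimate of the panel's right end differed by about 12 mm between the two views, and I did not resolve it. All the other measured corners agreed within about 5 mm.

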